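Tip a test block flat and butt it against the stop

ROBOT

A 6-joint arm with a two-finger parallel gripper is mounted at the origin on the work surface. World frame = base frame: x ahead of the robot, y to its left, z up, the work surface at z = 0. Lengths are in mm, angles in rad, forces in N, time in s.
With the tool pointing down it reaches from about 350 to 925 mm from the base axis. Payload 6.4 kg.
Tool frame: the origin (TCP) lies between the finger pads; the fingertips stand 8 mm ahead of it and the grasp point (between the pads) lies 11 mm behind it; z points along the fingers, y is the line along which they close (so a half turn about z gives the same grasp; the last joint's range is limited). The gripper opens to 94 mm and grips with 3 to 60 N. Pads are 16 mm wide; open, the fingers measure 119 mm over their backs; the gripper's body (75 mm by 177 mm) begins 78 mm behind the grasp point.
Start: joints at [1.165, 0.245, 1.558, -0, 1.339, -0.174], TCP at [149.32, 632.627, 192.755] pointing down, gripper open.
Joint ranges: [-3.13, 3.13], [-1.02, 2.26], [0.13, 2.54], [-0.95, 4.09], [0.21, 2.88], [-2.74, 2.74]. Speed limits (rad/s): [2.57, 2.57, 3.14, 3.14, 3.14, 3.14].

INTERFACE

Orientations are given as a rotation vector (axis times angle).
In Python, from cell import robot gives the robot as it stands.
- The arm moves only by the tool carry_out, never from a script. Its argument "series" is text: rows parted by semicolons, each of 5 numbers parted by spaces: the shift along the tool's x, y, z in m, then the turn about the tool's z in degrees, then the opening in per cent of the stroke, from 0 (shut) to 100 (fully open). In form: dx dy dz roll fingers; .... A call has 1 to 8 rows; each row is the pose to reach, as a shift and turn from the pose commanded when the call began, along the tool's axes at that moment; what a row does not reach only later rows make up. A row lasts 1/8 s, in which the tool goes at most 62.5 mm and 10.7 degrees, less where a joint would pass 70% of its speed; a pose out of reach is approached as far as the arm can. A call with a gripper value outside its range is refused whole. The fingers move at their own pace and stop on an object; "squeeze" is the grip in N (left out, the last holds). Time passes only in rows, so rows that repeat a pose let the fingers close. It gives the time, the measured TCP pose, the force, the opening and the grip force at its end, in the units of the state.
- robot.observe(): the state, without advancing time (a new reading comes with each control period).
- robot.grab_frame(name): name is "side" or "top" or "wrist"; returns the picture (420x560x3 uint8, red, green, blue); there is no depth.
- robot.get_calibration(name): a dict with "fx", "fy", "cx", "cy" (pixels), "R" (3x3) and "t" (3): a world point X has camera coordinates R X + t; the wrist camera has in their place "tool_from_camera" (4x4, takes a point from camera to tool coordinates, whose origin is the TCP and whose axes are the flange's). Camera axes: x right, y down, z forward; pixel columns grow to the right and rows downward; lengths in mm; the calibration is good to about 2 mm. A picture is of the moment at which its call begins: read the wrist's pose just before it. get_calibration takes no time and is no camera call.
- robot.close_job(): hands the job in; it is judged then, once.
Trained networks look in the newest picture that a camera, given by its name, has taken for a name from the list of things; names that differ only in an ending like _2 or _b are one class to them, and where a whole thing is asked for, a point or a joint stands for the part that bears it (a point fixed in the world has none). Each returns a list of dicts, best first, with "p" (0 to 1); they miss things now and then, are a little off and sometimes report something else, mostly with a low value. They report only what shows in the picture. A call takes as long as a camera call.
- robot.regions_of(camera, thing): "pixels" (420x560 bool, what is visible of it) and "at" ([row, column] in pixels, amid what is visible of it).
The state is a dict: "clock": time; "joint_positions": joint angles; "qvel": joint speeds; "tau": joint torques, N m; "ee_pos": TCP position; "ee_rot": TCP orientation; "force": force on the tool from outside, world axes, zero at the start; "ft_torque": the same for the moment, N m; "finger_gap": opening from 0.0 (shut) to 1.0 (fully open); "grip_force": force on a finger pad.
Only numpy, scipy, OpenCV 4.12 (cv2) and the standard library are available. Lean on these libraries where they do the work, as an engineer would, in place of code of your own. Each camera call takes 0.05 s, during which the arm holds its last target. There are 200 camera calls.

TASK

Two metal blocks stand on edge on the black inspection stage. Push over the one with two holes so that it falls flat onto the stage towards the steel stop bar, then push it along the stage until its leading edge sits flush against the bar, and leave it there. Do this only by pushing, without ever lifting it off the stage, and leave the one-hole block standing and the bottle and jar where they are.

Things in the scene. Friction and masses are not known exactly. Their poses are not given: they have to be found in the camera images.
- two_hole_block: loose aluminium block 18 (x) x 100 (y) x 70 mm (z), about 0.34 kg, two 30 mm through holes side by side, standing on its long edge. Origin: centre of its underside as it stands. x: through its thickness, towards the stop bar (up to 0.3 rad off square); z: up. Leant about 15 degrees it falls by itself. Once pushed over correctly it lies 18 mm thick, its z towards the bar, x down
- block_top (a point): middle of the two-hole block's top face, 70 mm above its origin along its z; after tipping, the middle of the leading edge that goes against the stop bar (9 mm above the stage when lying)
- block_heel (a point): middle of the two-hole block's bottom edge on the side of the stop bar, 9 mm from its origin along its x: the edge over which it tips, which stays on the stage
- one_hole_block: similar aluminium block 18 x 100 x 70 mm with a single 42 mm through hole, loose, standing on edge beside the other, centres about 170 mm apart along the stage (left or right of it); to be left standing. Same axes as the other
- stage: fixed black stage, 260 (x) x 340 mm (y), top 30 mm above the table. Origin: centre of its underside. x: away from the robot, square to the stop bar; y: along the bar; z: up. The steel stop bar, 25 mm wide and 12 mm high above the stage top, runs along the whole far edge; its face towards the robot is at x = +105 mm
- stop_mid (a point): on the stage top, at the foot of the middle of the stop bar's face (the face towards the robot); axes as the stage
- bottle: white plastic bottle, 54 mm across, 130 mm high, standing loose on the table to the left of the stage. Origin: centre of its underside
- jar: amber glass jar with steel lid, 56 mm across, 60 mm high, standing loose on the table to the left of the stage. Origin: centre of its underside
- microscope: handheld-type microscope on a post stand, fixed to the table to the right of the stage: base 160 x 130 x 15 mm, post to 315 mm height; no part of the job. Origin: centre of the underside of the base

How it is judged (in metres and radians):
On the way:
1. the two-hole block lies flat on the stage (angle between two_hole_block's own x axis and vertical above 3.07 rad and height (world z) of block_top below 0.044 m), for 0.2 s.
At the end, for the whole second after the job is handed in: Two-hole block at rest, flat (4 degrees) on the stage on its bar-side face; leading edge middle within 4 mm of the bar face, square within 0.05 rad, at most 140 mm along from the bar's middle; one-hole block standing within 15 mm, bottle and jar within 20 mm of their places (all of step 1 and x of block_top in the frame of stop_mid between -0.004 and 0.004 m and y of block_top in the frame of stop_mid between -0.14 and 0.14 m and angle between the z axis of two_hole_block and the x axis of stage, either way round below 0.05 rad and linear speed of two_hole_block below 0.01 m/s and angle between one_hole_block's own z axis and vertical below 0.1 rad and distance of one_hole_block from where it was at the start of the episode below 0.015 m and distance of each of bottle, jar from where it was at the start of the episode below 0.02 m); the robot touches nothing.
It fails at once if the two-hole block was lifted or tipped the wrong way (the edge it tips over rose more than 10 mm off the stage) (height (world z) of block_heel above 0.04 m).
It fails at once if the one-hole block was knocked over or shifted more than 15 mm (angle between one_hole_block's own z axis and vertical above 0.3 rad or distance of one_hole_block from where it was at the start of the episode above 0.015 m).
It fails at once if the bottle or the jar was knocked over or shifted more than 20 mm (distance of any of bottle, jar from where it was at the start of the episode above 0.02 m or angle between any of bottle, jar's own z axis and vertical above 0.3 rad).
It also fails if it takes over 43 s, if anything falls off the work surface, if the arm or the gripper's body presses on something with over 40 N, if the wrist force passes 120 N, or if a joint passes its speed limit or range.

## Working session

There is one attempt and no reset: what is moved stays moved. The work goes in short steps, Python scripts to look and compute and a tool call to move; the robot and the scene stay as the last step left them, time stands still between calls to the robot, and variables do not carry over. Pictures are saved under pics/ and viewed, at most 10 in all, crops included, and the job is handed in when it is done.

Besides the shell and the picture viewer there is one more tool, called after "Emit:" as name(argument=value, ...) on one line, values as JSON. carry_out: Moves the arm, as the interface text tells. Its arguments: {"type":"object","properties":{"series":{"type":"string"},"squeeze":{"type":"number"}},"required":["series"]}

```bash
mkdir -p pics; ls
python3 - <<'E'
from cell import robot
import cv2, numpy as np
print(robot.observe())
ims=[]
for c in("side","top"):
    im=robot.grab_frame(c); ims.append(im); k=robot.get_calibration(c); print(c,k)
    cv2.imwrite(f"pics/{c}0.png",im[:,:,::-1])
    for n in("two_hole_block","one_hole_block","stage","bottle","jar","microscope"):
        for d in robot.regions_of(c,n)[:2]:
            p=d["pixels"].astype(np.uint8); print(c,n,d["p"],d["at"],cv2.boundingRect(p),p.sum())
E
```

```text
pics
{'clock': 0.0, 'joint_positions': array([ 1.16493597e+00,  2.45797582e-01,  1.55898999e+00, -1.61823843e-05,
        1.33873756e+00, -1.74084758e-01]), 'qvel': array([-0.00081594, -0.00102761, -0.00105137,  0.00270727,  0.00093945,
        0.00101083]), 'tau': array([ 1.62825225e-03, -4.15835845e+01, -3.14600229e+01,  6.86200848e-02,
        3.33254586e-02, -1.42875474e-04]), 'ee_pos': array([149.04571406, 632.03435218, 191.6688747 ]), 'ee_rot': array([-3.63189765e-01, -3.11998597e+00,  2.91536812e-03]), 'force': array([0.3999298 , 0.40730494, 0.95571307]), 'ft_torque': array([ 0.02295162,  0.01726081, -0.0078144 ]), 'grip_force': 0.0, 'finger_gap': 0.9995473720693745}
side {'fx': 489.4582857928508, 'fy': 489.4582857928508, 'cx': 281.70538617238634, 'cy': 197.94521121643683, 'R': array([[ 0.79342705, -0.60819587, -0.02390172],
       [-0.32957163, -0.39626806, -0.85694467],
       [ 0.51171872,  0.68780041, -0.5148539 ]]), 't': array([-467.05600983,  266.0992126 , 1182.26632149])}
side two_hole_block 0.52 [230.5, 272.0] (269, 208, 10, 42) 295
side one_hole_block 0.82 [198.7, 249
[... 208 characters left out ...]
73 [291.0, 404.7] (358, 188, 86, 164) 6055
top {'fx': 431.9836745970237, 'fy': 431.9836745970237, 'cx': 279.6619960827087, 'cy': 210.28499243474346, 'R': array([[-0.00587613, -0.99984048, -0.01686663],
       [-0.99718188,  0.00712036, -0.07468335],
       [ 0.07479153,  0.01638025, -0.99706465]]), 't': array([  -7.33295678,  570.78717033, 1377.82901414])}
top two_hole_block 0.71 [235.7, 305.5] (293, 224, 29, 21) 208
top one_hole_block 0.68 [222.1, 250.8] (235, 214, 32, 18) 207
top stage 0.75 [203.9, 285.7] (225, 155, 122, 107) 8125
top bottle 0.86 [239.0, 131.4] (120, 230, 26, 18) 380
top jar 0.7 [183.1, 138.2] (127, 174, 19, 16) 229
top microscope 0.29 [234.7, 306.3] (293, 224, 28, 21) 214
```

```bash
cat > h.py <<'E'
import numpy as np, cv2
from scipy.spatial.transform import Rotation as Ro
from cell import robot
def ray(cam,uv,z):
    k=robot.get_calibration(cam)
    return plane(k,k["R"],k["t"],uv,z)
def plane(k,R,t,uv,z):
    uv=np.atleast_2d(uv); d=np.c_[(uv[:,0]-k["cx"])/k["fx"],(uv[:,1]-k["cy"])/k["fy"],np.ones(len(uv))]@R
    c=-R.T@t; return c+d*((z-c[2])/d[:,2])[:,None]
def wrist(s=None):
    s=s or robot.observe(); k=robot.get_calibration("wrist")
    T=np.eye(4);T[:3,:3]=Ro.from_rotvec(s["ee_rot"]).as_matrix();T[:3,3]=s["ee_pos"]
    W=T@np.array(k["tool_from_camera"]); R=W[:3,:3].T
    return k,R,-R@W[:3,3]
E
python3 - <<'E'
from h import *
a=cv2.imread("pics/top0.png"); b=cv2.imread("pics/side0.png")
A=cv2.resize(a[140:280,110:370],None,fx=3,fy=3,interpolation=2)[:420,:780]
cv2.imwrite("pics/topc.png",A)
robot.grab_frame("top")
for n,z in(("stage",30),("two_hole_block",100),("one_hole_block",100)):
    p=robot.regions_of("top",n)[0]["pixels"].astype(np.uint8)
    c=max(cv2.findContours(p,0,2)[0],key=cv2.contourArea)
    r=cv2.boxPoints(cv2.minAreaRect(c)); print(n,r.round(1).tolist(),"\n",ray("top",r,z).round(0)[:,:2].tolist())
s=robot.observe();R=Ro.from_rotvec(s["ee_rot"]).as_matrix();print(R.round(3)); print(robot.get_calibration("wrist"))
E
```

```text
stage [[222.3000030517578, 231.39999389648438], [246.0, 152.1999969482422], [348.5, 183.0], [324.79998779296875, 262.1000061035156]] 
 [[503.0, 174.0], [760.0, 97.0], [657.0, -234.0], [404.0, -154.0]]
two_hole_block [[291.1000061035156, 229.0], [294.79998779296875, 223.1999969482422], [321.8999938964844, 239.89999389648438], [318.29998779296875, 245.6999969482422]] 
 [[507.0, -47.0], [525.0, -58.0], [474.0, -140.0], [456.0, -129.0]]
one_hole_block [[233.6999969482422, 219.0], [236.3000030517578, 213.0], [267.20001220703125, 226.1999969482422], [264.6000061035156, 232.3000030517578]] 
 [[539.0, 128.0], [557.0, 120.0], [516.0, 26.0], [498.0, 34.0]]
[[-0.973  0.23  -0.   ]
 [ 0.23   0.973 -0.   ]
 [ 0.    -0.    -1.   ]]
{'fx': 336.24002835029404, 'fy': 336.24002835029404, 'cx': 278.17332825748656, 'cy': 211.38129249907234, 'tool_from_camera': array([[ 7.47003885e-04, -9.58640622e-01, -2.84618341e-01,
         8.28341927e+01],
       [ 9.99999247e-01,  9.93364063e-04, -7.21231881e-04,
         2.99842904e-01],
       [ 9.74131810e-04, -2.84617587e-01,  9.58640642e-01,
        -1.92443170e+02],
       [ 0.00000000e+00,  0.00000000e+00,  0.00000000e+00,
         1.00000000e+00]])}
```

View pics/topc.png

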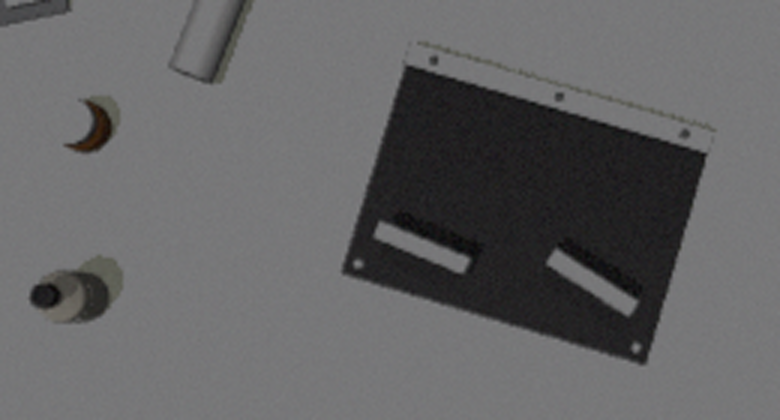

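Run:
```python
from h import *
a=cv2.imread("pics/top0.png"); b=cv2.imread("pics/side0.png")
cv2.imwrite("pics/both.png",np.hstack([cv2.resize(a,(400,300),interpolation=3),cv2.resize(b[130:370,150:470],(400,300))]))
robot.grab_frame("side")
for n in("bottle","jar","microscope"):
    p=robot.regions_of("side",n)[0]["pixels"]; v,u=np.nonzero(p); i=v>=v.max()-1
    print(n,"foot",ray("side",[u[i].mean(),v.max()],0).round())
    print(" ext",ray("side",[[u.min(),v[u==u.min()].max()],[u.max(),v[u==u.max()].max()]],0).round().tolist())
```

```text
bottle foot [[471. 449.   0.]]
 ext [[518.0, 616.0, 0.0], [507.0, 458.0, 0.0]]
jar foot [[653. 447.   0.]]
 ext [[661.0, 507.0, 0.0], [693.0, 458.0, 0.0]]
microscope foot [[ 501. -571.    0.]]
 ext [[459.0, -452.0, 0.0], [909.0, -346.0, 0.0]]
```

View pics/both.png

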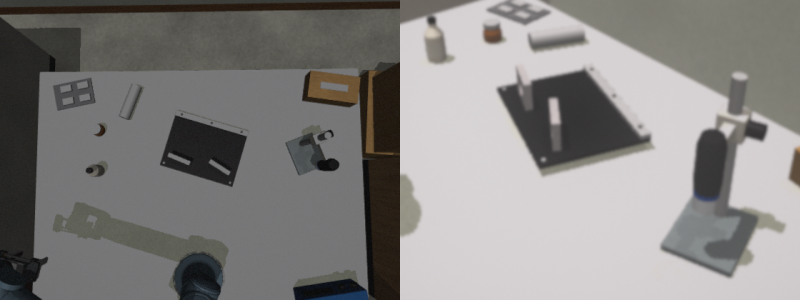

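Emit:
carry_out(series="-0.055 -0.076 0 3 53; -0.11 -0.152 0 6 53; -0.166 -0.228 0 9 53; -0.221 -0.304 0 12 53; -0.277 -0.38 0 15 53; -0.332 -0.456 0 18 53; -0.388 -0.532 0 18.6 53; -0.443 -0.608 0 18.6 53")

```text
clock: 2.1
ee_pos: [343.5, 169.9, 193.2]
ee_rot: [0.862, 3.019, 0.001]
force: [1.3, 0.5, 0.1]
finger_gap: 0.531
grip_force: 0.0
```

Emit:
carry_out(series="0 0 0 0 53")

```text
clock: 2.22
ee_pos: [344.6, 168.3, 193.2]
ee_rot: [0.876, 3.015, 0.0]
force: [-0.5, -0.2, -0.4]
finger_gap: 0.531
grip_force: 0.0
```

Emit:
carry_out(series="-0.05 -0.035 0 0 53; -0.1 -0.071 0 0 53; -0.15 -0.106 0 0 53; -0.203 -0.143 0 0 53; -0.203 -0.143 0 0 53; -0.203 -0.143 0 0 53; -0.203 -0.143 0 0 53")

```text
clock: 3.1
ee_pos: [439.6, -55.2, 192.7]
ee_rot: [-0.859, -3.022, -0.0]
force: [-0.4, -0.4, 0.8]
finger_gap: 0.529
grip_force: 0.0
```

Run:
```python
from h import *
s=robot.observe(); print(s["ee_pos"],s["ee_rot"]); k,R,t=wrist(s)
im=robot.grab_frame("wrist"); cv2.imwrite("pics/w1.png",im[:,:,::-1])
for n in("two_hole_block","one_hole_block","stage"):
    for d in robot.regions_of("wrist",n)[:2]:
        p=d["pixels"].astype(np.uint8); c=max(cv2.findContours(p,0,2)[0],key=cv2.contourArea)
        q=cv2.approxPolyDP(cv2.convexHull(c),3,True)[:,0].astype(float)
        z=30 if n=="stage" else 100
        print(n,d["p"],d["at"]); print(np.c_[q,plane(k,R,t,q,z)[:,:2],plane(k,R,t,q,30)[:,:2]].round(1))
```

```text
[439.56060858 -55.24026257 192.65802906] [-8.58650013e-01 -3.02184824e+00 -4.46694020e-04]
two_hole_block 0.78 [263.1, 280.1]
[[ 228.   241.   441.2 -109.5  458.8 -133.6]
 [ 317.   241.   483.6  -40.7  511.7  -47.9]
 [ 323.   284.   524.4  -57.5  562.4  -68.9]
 [ 236.   283.   480.3 -126.9  507.6 -155.3]]
one_hole_block 0.69 [201.4, 449.1]
[[518.  198.  540.8 128.8 582.9 163.2]
 [515.  216.  555.2 120.7 600.8 153.1]
 [402.  230.  514.5  29.6 550.2  39.7]
 [381.  206.  484.5  23.7 512.8  32.2]
 [385.  194.  476.6  31.5 503.   42. ]
 [469.  181.  504.2  98.2 537.4 125.1]]
stage 0.96 [247.4, 372.1]
[[ 519.   343.   761.9   98.6  761.9   98.6]
 [ 493.   345.   747.7   69.9  747.7   69.9]
 [ 205.   261.   465.4 -170.   465.4 -170. ]
 [ 188.   211.   406.3 -151.3  406.3 -151.3]
 [ 496.   131.   503.1  169.   503.1  169. ]]
```

View pics/w1.png

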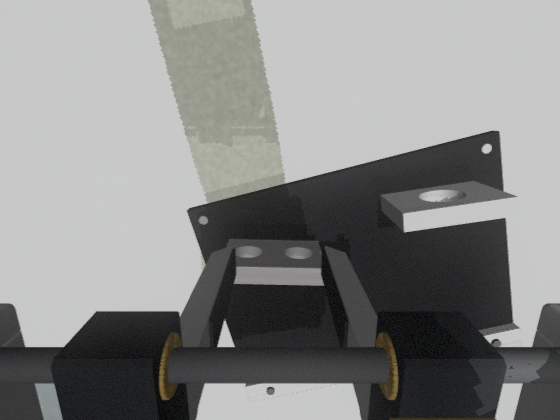

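Emit:
carry_out(series="0 -0.005 0.05 0 53; 0 -0.005 0.103 0 53; -0.02 -0.005 0.103 0 53; -0.038 -0.005 0.103 0 53; -0.042 -0.005 0.103 0 53; -0.046 -0.005 0.103 0 53; -0.050 -0.005 0.103 0 53; -0.053 -0.005 0.103 0 53")

```text
clock: 4.3
ee_pos: [482.2, -89.1, 89.9]
ee_rot: [0.862, 3.021, -0.0]
force: [-0.3, -0.3, 0.2]
finger_gap: 0.527
grip_force: 0.0
```

Emit:
carry_out(series="-0.003 0 0 0 53; -0.006 0 0 0 53; -0.009 0 0 0 53; -0.012 0 0 0 53; -0.015 0 0 0 53; -0.018 0 0 0 53; -0.021 0 0 0 53; -0.021 0 0 0 53")

```text
clock: 5.3
ee_pos: [500.2, -100.4, 89.8]
ee_rot: [0.863, 3.021, 0.0]
force: [-0.1, -0.2, -0.8]
finger_gap: 0.531
grip_force: 0.0
```

Run:
```python
from h import *
im=robot.grab_frame("wrist"); im2=robot.grab_frame("side")
cv2.imwrite("pics/w2.png",np.hstack([cv2.resize(im,(400,300)),cv2.resize(im2[130:370,150:470],(400,300))])[:,:,::-1])
```

```text
(no output)
```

View pics/w2.png

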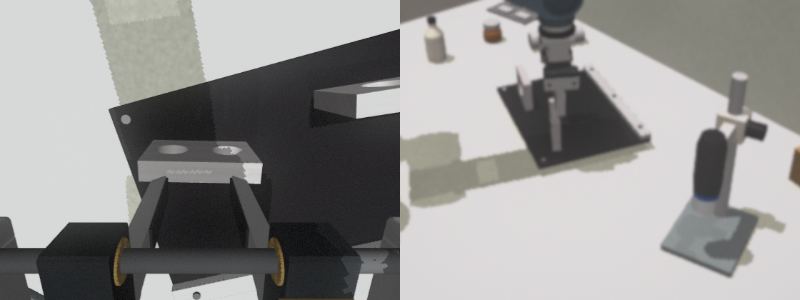

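Run:
```python
from h import *
s=robot.observe(); k,R,t=wrist(s); print(s["ee_pos"],s["joint_positions"])
robot.grab_frame("wrist")
T=Ro.from_rotvec(s["ee_rot"]).as_matrix()
for p in([8,31,8],[8,-31,8],[-8,31,8],[8,31,-40]):
    c=R@(T@np.array(p,float)+s["ee_pos"])+t; print(p,(k["fx"]*c[0]/c[2]+k["cx"]).round(),(k["fy"]*c[1]/c[2]+k["cy"]).round())
n=np.array([.849,-.528]);y=np.array([.528,.849])
print("tcp s",s["ee_pos"][:2]@n)
def show(q,P): print(np.c_[q,P[:,:2]@n,P[:,:2]@y].round(1))
for d in robot.regions_of("wrist","two_hole_block")[:1]:
    p=d["pixels"].astype(np.uint8); c=max(cv2.findContours(p,0,2)[0],key=cv2.contourArea)
    q=cv2.approxPolyDP(cv2.convexHull(c),2,True)[:,0].astype(float)
    show(q,plane(k,R,t,q,100)); show(q,plane(k,R,t,q,30))
for c in("top","side"):
    robot.grab_frame(c); d=robot.regions_of(c,"two_hole_block")[0]; v,u=np.nonzero(d["pixels"]); print(c,d["p"],d["at"],u.min(),u.max(),v.min(),v.max())
```

```text
[ 499.97540958 -100.29939069   89.70506685] [-4.20599532e-01  3.87937412e-02  1.98931430e+00 -5.27864427e-05
  1.11365768e+00 -1.43500081e+00]
[8, 31, 8] 327.0 235.0
[8, -31, 8] 229.0 235.0
[-8, 31, 8] 325.0 258.0
[8, 31, -40] 340.0 269.0
tcp s 477.4372010126682
[[193.  225.  456.8 130.4]
 [215.  196.  439.7 143.9]
 [344.  199.  441.4 215.9]
 [364.  223.  455.5 228.1]
 [367.  233.  461.6 230.3]
 [363.  257.  476.6 229.1]
 [195.  254.  474.8 130.3]]
[[193.  225.  480.7 111.6]
 [215.  196.  457.1 130.3]
 [344.  199.  459.4 230. ]
 [364.  223.  478.9 246.9]
 [367.  233.  487.3 249.9]
 [363.  257.  508.1 248.2]
 [195.  254.  505.6 111.5]]Traceback (most recent call last):
  File "<stdin>", line 15, in <module>
IndexError: list index out of range
```

Run:
```python
from h import *
im=robot.grab_frame("wrist"); b=robot.grab_frame("side")
k=robot.get_calibration("side"); s=robot.observe(); T=Ro.from_rotvec(s["ee_rot"]).as_matrix()
for p in([8,31,8],[8,-31,8],[-8,-31,8]):
    c=k["R"]@(T@np.array(p,float)+s["ee_pos"])+k["t"]; print((k["fx"]*c[:2]/c[2]+[k["cx"],k["cy"]]).round(1))
cv2.imwrite("pics/z.png",np.hstack([cv2.resize(im[170:320,180:380],(400,300),interpolation=2),cv2.resize(b[180:270,220:340],(400,300),interpolation=2)])[:,:,::-1])
```

```text
[273.6 218.1]
[275.6 230.8]
[281.6 230.4]
```

View pics/z.png

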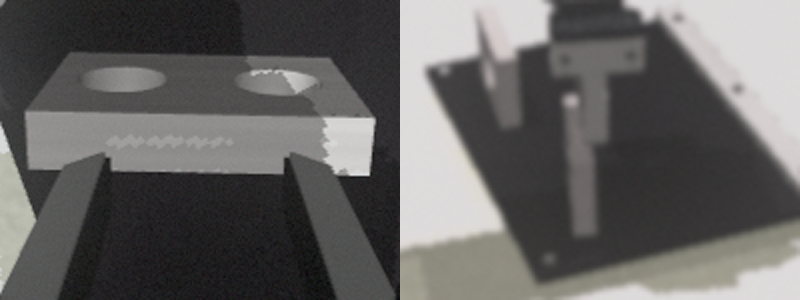

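Emit:
carry_out(series="0.045 0 -0.002 0 53; 0.047 0 -0.002 0 53; 0.047 0 0.025 0 53; 0.047 0 0.025 0 53; 0.035 0 0.025 0 53; 0.03 0 0.025 0 53; 0.025 0 0.025 0 53; 0.02 0 0.025 0 53")

```text
clock: 6.7
ee_pos: [483.6, -90.1, 65.0]
ee_rot: [0.863, 3.02, -0.0]
force: [-0.7, 0.2, -0.1]
finger_gap: 0.531
grip_force: 0.1
```

Emit:
carry_out(series="-0.004 0 0 0 53; -0.008 0 0 0 53; -0.012 0 0 0 53; -0.016 0 0 0 53; -0.02 0 0 0 53; -0.02 0 0 0 53")

```text
clock: 7.45
ee_pos: [500.3, -100.5, 64.8]
ee_rot: [0.863, 3.021, -0.0]
force: [0.1, 0.3, -0.6]
finger_gap: 0.525
grip_force: 0.0
```

Run:
```python
from h import *
im=robot.grab_frame("wrist"); b=robot.grab_frame("side")
cv2.imwrite("pics/z2.png",np.hstack([cv2.resize(im,(400,300)),cv2.resize(b[180:270,220:340],(400,300),interpolation=2)])[:,:,::-1])
```

```text
(no output)
```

View pics/z2.png

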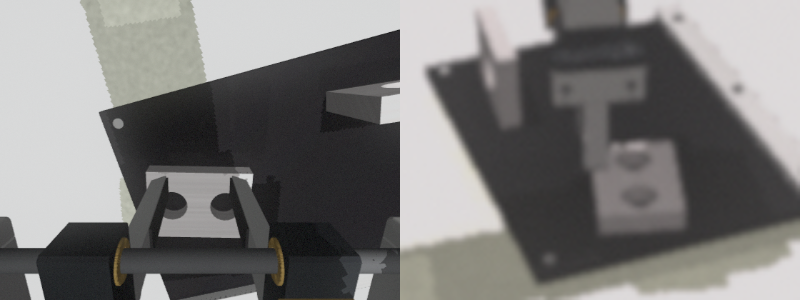

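Emit:
carry_out(series="0.04 0 0 0 53; 0.08 0 0 0 53; 0.08 0 0 -8 53; 0.08 0 0 -14.7 53; 0.08 0 0 -14.7 53; 0.08 0 0 -14.7 53")

```text
clock: 8.3
ee_pos: [432.1, -58.1, 64.8]
ee_rot: [0.472, 3.106, -0.0]
force: [0.1, -0.3, 0.7]
finger_gap: 0.531
grip_force: 0.0
```

```bash
cat > m.py <<'E'
from h import *
s=robot.observe(); k,R,t=wrist(s); kt=robot.get_calibration("top")
ex=np.array([.9563,-.2924]);ey=np.array([.2924,.9563])
st=lambda P:np.c_[P[:,:2]@ex,P[:,:2]@ey].round(1).tolist()
print("tcp",s["ee_pos"].round(1),st(s["ee_pos"][None]),"yaw y",np.degrees(2*np.arctan2(s["ee_rot"][1],s["ee_rot"][0]))-90, s["force"])
for cam,(kk,RR,tt) in {"wrist":(k,R,t),"top":(kt,kt["R"],kt["t"])}.items():
    im=robot.grab_frame(cam)
    cv2.imwrite(f"pics/m_{cam}.png",im[:,:,::-1])
    for n,z in(("two_hole_block",48),("stage",30)):
        for d in robot.regions_of(cam,n)[:1]:
            p=d["pixels"].astype(np.uint8); c=max(cv2.findContours(p,0,2)[0],key=cv2.contourArea)
            q=cv2.approxPolyDP(cv2.convexHull(c),3,True)[:,0].astype(float)
            r=cv2.minAreaRect(plane(kk,RR,tt,c[:,0].astype(float),z)[:,:2].astype(np.float32))
            b=cv2.boxPoints(r)
            print(cam,n,d["p"],"corners s,y",st(plane(kk,RR,tt,q,z)),"\n px",q.tolist(),"\n box",np.round(r[1],1),round(r[2],1),"centre",st(np.array([r[0]])))
E
python3 m.py
```

```text
tcp [432.1 -58.1  64.8] [[430.2, 70.8]] yaw y 72.72312534115017 [ 0.11114735 -0.31173915  0.71296187]
wrist two_hole_block 0.85 corners s,y [[546.5, 91.8], [581.7, 82.2], [581.6, 51.2], [568.4, 8.3], [546.3, 14.5]] 
 px [[306.0, 383.0], [293.0, 419.0], [254.0, 419.0], [199.0, 406.0], [205.0, 383.0]] 
 box [83.4 36.1] 72.8 centre [[563.5, 50.1]]
wrist stage 0.69 corners s,y [[478.6, 283.5], [527.3, 117.6], [527.3, 101.6], [494.8, -26.1], [431.4, -26.3], [427.7, -17.3], [428.0, 266.7], [428.7, 271.9]] 
 px [[559.0, 291.0], [337.0, 346.0], [317.0, 346.0], [153.0, 311.0], [143.0, 234.0], [155.0, 229.0], [552.0, 228.0], [559.0, 229.0]] 
 box [310.9  99.9] 72.8 centre [[477.4, 128.1]]
top two_hole_block 0.84 corners s,y [[585.1, 76.0], [562.0, -13.2], [500.5, 5.1], [523.3, 94.1]] 
 px [[307.0, 206.0], [332.0, 221.0], [321.0, 238.0], [296.0, 223.0]] 
 box [101.8  69.6] 58.6 centre [[542.0, 40.1]]
top stage 0.66 corners s,y [[688.7, 305.5], [691.0, -24.7], [472.9, -24.3], [433.5, 173.9], [434.3, 305.2]] 
 px [[248.0, 156.0], [346.0, 184.0], [327.0, 249.0], [264.0, 243.0], [225.0, 231.0]] 
 box [341.8 261.7] 73.5 centre [[564.4, 141.5]]
```

Emit:
carry_out(series="-0.02 -0.029 0 0 53; -0.035 -0.029 0 0 53; -0.035 -0.029 0.015 0 53; -0.035 -0.029 0.025 0 53; -0.035 -0.029 0.03 0 53; -0.035 -0.029 0.035 0 53; -0.035 -0.029 0.035 0 53")

```text
clock: 9.48
ee_pos: [456.6, -95.9, 29.4]
ee_rot: [-0.469, -3.106, -0.0]
force: [-0.3, -0.4, 0.0]
finger_gap: 0.53
grip_force: 0.0
```

Run:
```python
from h import *
im=robot.grab_frame("wrist"); b=robot.grab_frame("side")
cv2.imwrite("pics/z3.png",np.hstack([cv2.resize(im,(400,300)),cv2.resize(b[180:270,220:340],(400,300),interpolation=2)])[:,:,::-1])
```

```text
(no output)
```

View pics/z3.png

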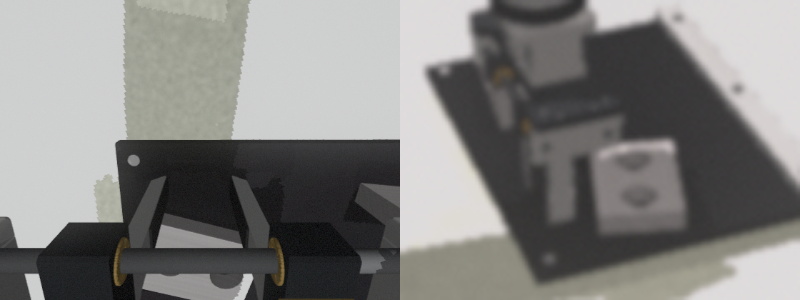

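Emit:
carry_out(series="-0.015 0 0.003 0 53; -0.028 0 0.003 0 53; -0.036 0 0.003 0 53; -0.044 0 0.003 0 53; -0.052 0 0.003 0 53; -0.06 0 0.003 0 53; -0.068 0 0.003 0 53; -0.076 0 0.003 0 53")

```text
clock: 10.58
ee_pos: [530.0, -118.5, 26.7]
ee_rot: [-0.469, -3.106, -0.0]
force: [-3.9, 0.7, 1.9]
finger_gap: 0.529
grip_force: 2.1
```

Emit:
carry_out(series="-0.006 0 0 0 53; -0.012 0 0 0 53; -0.018 0 0 0 53; -0.024 0 0 0 53; -0.03 0 0 0 53; -0.035 0 0 0 53; -0.038 0 0 0 53; -0.038 0 0 0 53")

```text
clock: 11.58
ee_pos: [566.5, -130.0, 26.8]
ee_rot: [0.469, 3.105, -0.0]
force: [0.0, -0.0, 0.4]
finger_gap: 0.527
grip_force: 0.3
```

```bash
python3 m.py
python3 - <<'E'
import cv2,numpy as np
a=cv2.imread("pics/m_wrist.png");b=cv2.imread("pics/m_top.png")
cv2.imwrite("pics/z4.png",np.hstack([cv2.resize(a,(400,300)),cv2.resize(b[150:270,220:380],(400,300),interpolation=2)]))
E
```

```text
tcp [ 566.5 -130.    26.8] [[579.8, 41.3]] yaw y 72.8150232394081 [ 0.04496622 -0.02672801  0.39805899]
wrist two_hole_block 0.71 corners s,y [[581.9, 17.9], [581.4, 64.9], [631.8, 77.5], [631.7, 5.8]] 
 px [[236.0, 270.0], [320.0, 269.0], [338.0, 345.0], [219.0, 345.0]] 
 box [71.7 51.7] 72.9 centre [[606.6, 41.6]]
wrist stage 0.94 corners s,y [[444.5, 180.5], [614.5, 220.7], [647.0, 209.1], [647.0, 184.4], [619.9, -27.0], [443.9, -26.9]] 
 px [[559.0, 0.0], [559.0, 303.0], [530.0, 346.0], [493.0, 346.0], [172.0, 311.0], [139.0, 0.0]] 
 box [248.6 202.5] 72.8 centre [[545.5, 96.6]]
top two_hole_block 0.5 corners s,y [[489.2, 286.2], [477.9, 179.7]] 
 px [[235.0, 216.0], [266.0, 229.0]] 
 box [107.   18.8] 67.1 centre [[483.6, 233.0]]
top stage 0.93 corners s,y [[436.4, 309.3], [695.0, 307.4], [691.0, -24.7], [664.2, -25.7], [432.6, 110.2]] 
 px [[224.0, 230.0], [248.0, 154.0], [346.0, 184.0], [344.0, 192.0], [283.0, 249.0]] 
 box [342.2 268.7] 72.1 centre [[563.1, 144.6]]
```

View pics/z4.png

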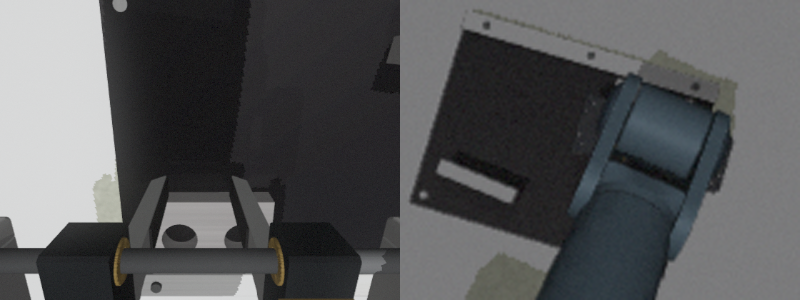

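Emit:
carry_out(series="-0.003 0 0 0 53; -0.006 0 0 0 53; -0.008 0 0 0 53; -0.01 0 0 0 53; -0.011 0 0 0 53; -0.011 0 0 0 53")

```text
clock: 12.62
ee_pos: [573.0, -131.9, 26.5]
ee_rot: [-0.467, -3.097, -0.002]
force: [-14.8, 4.0, 13.8]
finger_gap: 0.533
grip_force: 8.0
```

Emit:
carry_out(series="-0.001 0 0 0 53; -0.002 0 0 0 53; -0.002 0 0 0 53")

```text
clock: 13.0
ee_pos: [573.0, -131.8, 26.3]
ee_rot: [-0.465, -3.092, -0.003]
force: [-20.1, 4.6, 16.7]
finger_gap: 0.533
grip_force: 11.0
```

Emit:
carry_out(series="-0.001 0 0 0 53; -0.002 0 0 0 53; -0.002 0 0 0 53")

```text
clock: 13.38
ee_pos: [573.0, -131.8, 26.3]
ee_rot: [-0.464, -3.087, -0.005]
force: [-27.7, 6.8, 24.3]
finger_gap: 0.529
grip_force: 14.6
```

Emit:
carry_out(series="0.006 0 0 0 53; 0.012 0 0 0 53; 0.025 0 0 0 53; 0.05 0 0 0 53; 0.1 0 -0.04 0 53; 0.15 0 -0.1 0 53; 0.18 0 -0.15 0 53; 0.18 0 -0.15 0 53")

```text
clock: 14.38
ee_pos: [409.1, -81.5, 180.6]
ee_rot: [0.468, 3.098, -0.004]
force: [0.9, 0.5, -0.1]
finger_gap: 0.527
grip_force: 0.0
```

```bash
python3 m.py
python3 - <<'E'
import cv2,numpy as np
a=cv2.imread("pics/m_wrist.png");b=cv2.imread("pics/m_top.png")
cv2.imwrite("pics/z5.png",np.hstack([cv2.resize(a,(400,300)),cv2.resize(b[150:270,220:380],(400,300),interpolation=2)]))
E
```

```text
tcp [409.1 -81.5 180.6] [[415.0, 41.7]] yaw y 72.82124860119569 [ 0.89677729  0.45297754 -0.1450091 ]
wrist two_hole_block 0.9 corners s,y [[644.5, 100.6], [665.6, 100.2], [664.1, 1.9], [644.5, 3.7]] 
 px [[328.0, 383.0], [327.0, 397.0], [246.0, 396.0], [247.0, 383.0]] 
 box [99.4 22.6] 73.0 centre [[654.3, 51.7]]
wrist stage 0.85 corners s,y [[431.5, -26.7], [429.9, 305.7], [434.3, 311.9], [606.4, 309.8], [606.3, -22.3], [593.4, -26.5]] 
 px [[214.0, 208.0], [528.0, 206.0], [533.0, 210.0], [500.0, 346.0], [226.0, 346.0], [222.0, 337.0]] 
 box [339.5 178. ] 73.0 centre [[517.3, 142.5]]
top two_hole_block 0.71 corners s,y [[665.9, 96.4], [663.5, 3.0], [597.6, 0.4], [598.9, 96.6]] 
 px [[308.0, 180.0], [336.0, 189.0], [331.0, 209.0], [302.0, 200.0]] 
 box [100.9  72.3] 72.7 centre [[631.3, 49.5]]
top stage 0.93 corners s,y [[690.9, 309.6], [690.1, -21.6], [452.8, -23.6], [434.3, 305.2]] 
 px [[247.0, 155.0], [345.0, 184.0], [325.0, 255.0], [225.0, 231.0]] 
 box [340.  264.7] 73.2 centre [[564.8, 141.6]]
```

View pics/z5.png

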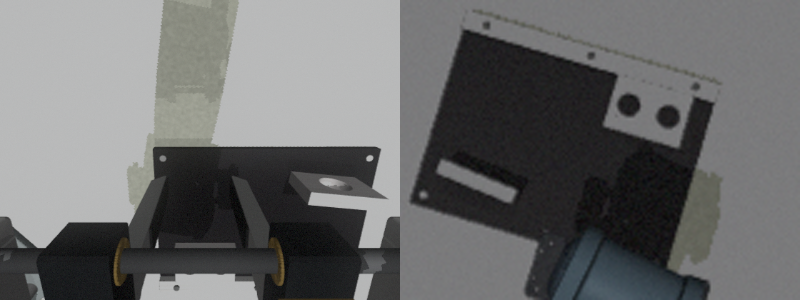

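```bash
python3 -c "
from cell import robot
print(robot.close_job())"
```

```text
the job is handed in; nothing more can be done
None
```

I tipped the two-hole block flat towards the bar and pushed it until it was flush and square against it, about 92 mm along from the bar's middle. The one-hole block was still standing and nothing else was touched. I handed the job in at about 14.5 s, and no verdict was returned.

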